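Rearrange the pan and beaker on the laboratory warming plate

TASK

On the warming plate, slide the plain steel beaker to stand wholly inside the small ring and the long-handled steel pan to stand wholly inside the large ring, keeping each flat on the plate all the way, never lifted or tipped. When both are in place, press the hinged start treadle beside the plate right down to its stop, hold it there for about half a second and let it rise again. Leave the bottle and the jar that stand on the plate where they are.

Things in the scene. Friction and masses are not known exactly. Their poses are not given: they have to be found in the camera images.
- plate: Low white box with a dark glass top, 310 (x) x 440 (y) x 40 mm high, fixed on the bench; origin at the centre of its underside, top at z = +40 mm. Three white outlines are drawn on the top, at these three stations in the plate's frame, in any order: (-40, +150), (-40, -150), (+90, 0) mm. The outlines cannot be felt.
- ring_large: The larger drawn circle, 124 mm inside diameter; origin at its centre on the plate's top; axes parallel to the plate's. The pan belongs inside it; the beaker stands in it at the start.
- ring_small: The smaller drawn circle, 90 mm inside diameter; origin at its centre on the plate's top. The beaker belongs inside it; empty at the start.
- square: Drawn square outline, 120 mm side; origin at its centre on the plate's top. The pan stands on it at the start.
- pan: Open round steel pan, outside diameter 100 mm (94 mm foot), 60 mm high, 3 mm wall, 0.35 to 0.7 kg, with a straight stick handle that points along its own -x: 16 mm wide (y), 12 mm thick (z), centred 48 mm above the underside, from the wall out to 140 mm from the axis. Origin at the centre of the underside.
- pan_grip (a point): Point on the pan handle's centre line, 98 mm from the pan's axis and 48 mm above its underside; axes as the pan's. At the start the handle points within 0.4 rad of the plate's -x, towards the robot.
- beaker: Open squat plain steel beaker without a handle, outside diameter 66 mm, 62 mm high, 3 mm wall, 0.18 to 0.35 kg; origin at the centre of the underside.
- bottle: Bystander: small amber glass bottle with a white cap, 48 mm diameter, about 85 mm high, standing loose on the plate; origin at the centre of the underside. Bottle and jar stand near (65, +100) and (65, -100) mm in the plate's frame, either way round.
- jar: Bystander: squat white jar with a yellow lid, 50 mm diameter, about 60 mm high, standing loose on the plate; origin at the centre of the underside.
- rack: Bystander: fixed white tube rack with blue-capped tubes, 120 (x) x 80 (y) mm, 80 mm high, on the bench across the plate from the treadle; origin at the centre of its underside.
- treadle (a joint): 0 = up (rest), 0.24 rad = down on its stop; 4 N at the pad starts it, 7 N holds it at the stop; it springs back. A black ribbed board 130 x 60 x 8 mm on a grey base 150 (x) x 80 (y) mm on the bench, left or right of the plate; hinged at its +x end, 22 mm above the bench, its free end raised towards -x.
- treadle_pad (a point): Point to press: on the treadle's upper face, on its centre line, 100 mm from the hinge axis, about 52 mm above the bench at rest and 28 mm at the stop; its axes are those of the base at rest (x from the free end to the hinge) and turn with the treadle.
Mind the look-alikes: they are no part of the job. Leave any green look-alike of the pan alone. Leave any yellow look-alike of the part that bears treadle alone.

How it is judged:
By the outcome, as a careful person would: the job done as asked, in the order asked, and still so for the second after the job is handed in, with the robot touching nothing.
It also fails if it takes over 67 s, if anything falls off the work surface, if the arm or the gripper's body presses on something with over 40 N, if the wrist force passes 120 N, or if a joint passes its speed limit or range.

ROBOT

A 6-joint arm with a two-finger parallel gripper is mounted at the origin on the work surface. World frame = base frame: x ahead of the robot, y to its left, z up, the work surface at z = 0. Lengths are in m, angles in rad, forces in N, time in s.
With the tool pointing down it reaches from about 0.3 to 0.95 m from the base axis. Payload 3.1 kg.
Tool frame: the origin (TCP) lies between the finger pads; the fingertips stand 8 mm ahead of it and the grasp point (between the pads) lies 11 mm behind it; z points along the fingers, y is the line along which they close (so a half turn about z gives the same grasp; the last joint's range is limited). The gripper opens to 85 mm and grips with 20 to 120 N. Pads are 22 mm wide; open, the fingers measure 114 mm over their backs; the gripper's body (76 mm by 85 mm) begins 54 mm behind the grasp point. The pads swing forward as they close: fully open they stand 13 mm farther back than shut.
Start: joints at [1.25, 0.308, 1.634, -0, 1.2, -0.07], TCP at [0.155, 0.605, 0.239] pointing down, gripper open.
Joint ranges: [-3.06, 3.06], [-0.79, 1.96], [0.05, 2.63], [-1.19, 4.34], [0.05, 2.64], [-2.94, 2.94]. Speed limits (rad/s): [2.79, 2.79, 3.14, 3.14, 3.14, 3.14].

INTERFACE

Orientations are given as a unit quaternion [w, x, y, z].
In Python, from station import get_state, optics, close_job gives the robot as it stands.
- The arm moves only by the tool jog_arm, never from a script. Its argument "series" is a list of rows, each a list of 4 numbers: the shift along the tool's x, y, z in cm, then the turn about the tool's z in degrees. In form: [[tx, ty, tz, twist], ...]. A call has 1 to 20 rows; each row shifts and turns the commanded pose from where the row before left it, along the tool's axes as they then stand; what a row does not reach is not made up. A row lasts 1/8 s, in which the tool goes at most 62.5 mm and 10.7 degrees, less where a joint would pass 70% of its speed; a pose out of reach is approached as far as the arm can. A call with a gripper value outside its range is refused whole. "gripper" is the finger opening in cm, from 0 to 8.54, set as the call begins (left out, the last holds). The fingers move at their own pace and stop on an object; "newtons" is the grip in N (left out, the last holds). Time passes only in rows, so rows that do not move let the fingers close. It gives the time, the measured TCP pose, the force, the opening and the grip force at its end, in the units of the state.
- get_state(): the state, without advancing time (a new reading comes with each control period).
- optics.capture(name): name is "scene" or "top" or "wrist"; returns (picture, depth): 400x640x3 uint8, red, green, blue; 400x640 float32, m along the optical axis (not along the pixel's ray), 0 where there is no reading.
- optics.camera_info(name): a dict with "fov_y" (degrees; the focal length in pixels is half the picture's height over the tangent of half this angle, whatever the lens; pixels are square), "cx", "cy" (the principal point, pixels), "camera_from_world" (4x4, takes a point from world to camera coordinates). Camera axes: x right, y up, looking along -z (the intrinsics and any distortion apply to the point x, -y, -z); pixel columns grow to the right and rows downward; lengths in m; the calibration is good to about 2 mm. A picture is of the moment at which its call begins: read the wrist's pose just before it. camera_info takes no time and is no camera call; for the wrist camera it gives the pose at the moment of the call.
- close_job(): hands the job in; it is judged then, once.
The state is a dict: "time_s": time; "qpos": joint angles; "dq": joint speeds; "effort": joint torques, N m; "tcp_pos": TCP position; "ee_rot": TCP orientation; "contact_force": force on the tool from outside, world axes, zero at the start; "moment": the same for the moment, N m; "gripper_width": opening from 0.0 (shut) to 1.0 (fully open); "grasp_force": force on a finger pad.
Only numpy, scipy, OpenCV 4.12 (cv2) and the standard library are available. Lean on these libraries where they do the work, as an engineer would, in place of code of your own. Each camera call takes 0.05 s, during which the arm holds its last target. There are 200 camera calls.

## Working session

There is one attempt and no reset: what is moved stays moved. The work goes in short steps, Python scripts to look and compute and a tool call to move; the robot and the scene stay as the last step left them, time stands still between calls to the robot, and variables do not carry over. Pictures are saved under pics/ and viewed, at most 10 in all, crops included, and the job is handed in when it is done.

Besides the shell and the picture viewer there is one more tool, called after "Request:" in YAML: its name, and indented under it one key for each argument. jog_arm: Moves the arm, as the interface text tells. Its arguments: {"type":"object","properties":{"series":{"type":"array","items":{"type":"array","items":{"type":"number"}}},"gripper":{"type":"number"},"newtons":{"type":"number"}},"required":["series"]}

```bash
mkdir -p pics; ls
python3 - <<'E'
from station import get_state, optics
import cv2,numpy as np
s=get_state();print(s)
for n in("scene","top"):
    p,d=optics.capture(n);cv2.imwrite(f"pics/{n}0.png",p[:,:,::-1]);np.savez(f"{n}0.npz",p=p,d=d)
    print(n,optics.camera_info(n))
print(optics.camera_info("wrist"))
E
```

```text
pics
{'time_s': 0.0, 'qpos': array([ 1.25029068e+00,  3.09052206e-01,  1.63519983e+00, -4.62669490e-06,
        1.19969209e+00, -6.97362135e-02]), 'dq': array([ 3.79006584e-04, -9.13408698e-04, -9.21130344e-05,  2.35734182e-04,
       -5.70404034e-04, -1.14203203e-05]), 'effort': array([ 1.60372023e-03, -4.15255702e+01, -2.76668519e+01, -7.53584374e-06,
        1.02250068e-02, -9.01164242e-06]), 'tcp_pos': array([0.15488693, 0.60466684, 0.23801134]), 'ee_rot': array([-2.25843616e-04,  1.25055516e-01,  9.92149049e-01, -1.15384247e-03]), 'contact_force': array([0.02582524, 0.12600546, 0.36277878]), 'moment': array([-0.02829411,  0.04022985,  0.04019759]), 'grasp_force': 0.0, 'gripper_width': 0.9978602085640658}
scene {'fov_y': 48.53128701689802, 'cx': 313.8864921515228, 'cy': 191.50186136753484, 'camera_from_world': array([[-0.84216267,  0.53895413, -0.01704382,  0.43287413],
       [-0.44959583, -0.68438015,  0.57400993,  0.10739133],
       [ 0.29770057,  0.49107256,  0.81867094, -1.6301187 ],
       [ 0.        ,  0.        ,  0.        ,  1.        ]])}
top {'fov_y': 46.86480675070872, 'cx': 320.89875009348043, 'cy': 199.61874561616898, 'camera_from_world': array([[ 0.01046984, -0.99993598, -0.0042925 , -0.08871113],
       [ 0.99539292,  0.01001294,  0.09535548, -0.467727  ],
       [-0.0953064 , -0.00527108,  0.99543403, -1.29100448],
       [ 0.        ,  0.        ,  0.        ,  1.        ]])}
{'fov_y': 65.53150010943365, 'cx': 315.32729096030437, 'cy': 198.19108350643504, 'camera_from_world': array([[ 0.24867547,  0.96858275, -0.00282425, -0.62450299],
       [-0.91821128,  0.23481291, -0.31898423,  0.03964224],
       [-0.30829945,  0.08191681,  0.94775581, -0.38045766],
       [ 0.        ,  0.        ,  0.        ,  1.        ]])}
```

View pics/top0.png

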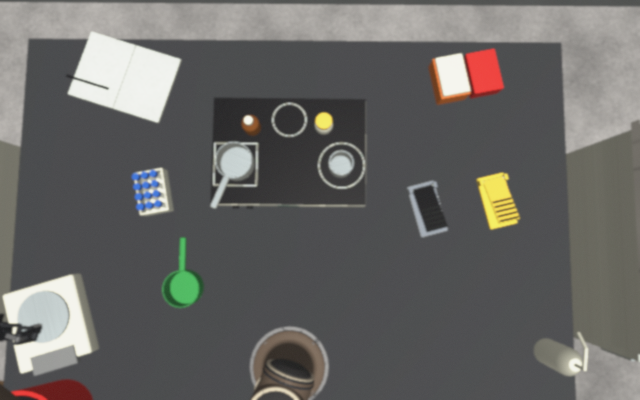

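View pics/scene0.png

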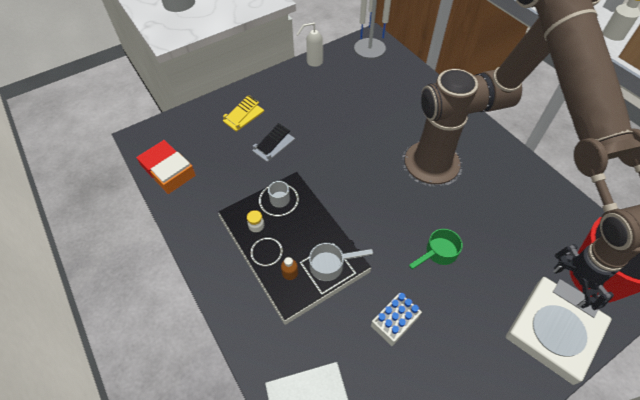

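The top view shows:
- **Plate:** around (290,152).
- **Steel pan:** (235,162), standing on the square, with its handle running to (215,205).
- **Beaker:** (341,163), in the large ring. The small ring is at (289,119).
- **Bottle and jar:** bottle at (250,124), jar at (323,123).
- **Rack:** (152,190).
- **Treadle candidates:** black board on a grey base at (428,208), yellow one at (498,200). The black/grey one fits the description.
- **Pan candidates:** steel at (235,162), green at (182,290). The steel one standing on the square fits.

```bash
cat > h.py <<'E'
import numpy as np, cv2
from station import get_state, optics
from scipy.spatial.transform import Rotation as R
def ray(ci,uv,z):
    f=200/np.tan(np.radians(ci["fov_y"])/2); T=ci["camera_from_world"]
    uv=np.atleast_2d(np.asarray(uv,float))
    d=np.c_[(uv[:,0]-ci["cx"])/f,-(uv[:,1]-ci["cy"])/f,-np.ones(len(uv))]@T[:3,:3]
    o=-T[:3,:3].T@T[:3,3]
    return o+d*((z-o[2])/d[:,2])[:,None]
def proj(ci,P):
    f=200/np.tan(np.radians(ci["fov_y"])/2); T=ci["camera_from_world"]
    c=np.atleast_2d(P)@T[:3,:3].T+T[:3,3]
    return np.c_[ci["cx"]+f*c[:,0]/-c[:,2], ci["cy"]-f*c[:,1]/-c[:,2]]
def tool(dw):  # world shift (m) -> tool axes (cm)
    q=get_state()["ee_rot"]; return R.from_quat(np.r_[q[1:],q[0]]).inv().apply(dw)*100
def yaw():  # world angle of tool y
    q=get_state()["ee_rot"]; y=R.from_quat(np.r_[q[1:],q[0]]).apply([0,1,0]); return np.degrees(np.arctan2(y[1],y[0]))
E
python3 - <<'E'
from h import *
np.set_printoptions(precision=4,suppress=True)
ci=optics.camera_info("top");d=np.load("top0.npz")
for n,uv,z in [("plateTL",(214,98),.04),("TR",(366,99),.04),("BR",(366,205),.04),("BL",(211,206),.04),("small",(289,119.5),.04),("large",(341,165.5),.04),("pan",(235.5,160),.1),("handle end",(215,205),.09),("beaker",(341,162),.102),("treadle",(428,208),.03),("bottle",(248,120),.125),("jar",(323.5,121),.1)]:
    print(n,ray(ci,uv,z)[0], d["d"][int(uv[1]),int(uv[0])])
s=get_state(); print(tool(np.array([.40,0,.42])-s["tcp_pos"]),yaw())
p=d["p"][:,:,::-1]
cv2.imwrite("pics/crop0.png",np.hstack([cv2.resize(p[80:230,120:320],(600,450),interpolation=2)[:,200:],cv2.resize(p[150:250,395:525],(390,300),interpolation=2).repeat(1,0) if 0 else cv2.copyMakeBorder(cv2.resize(p[150:250,395:525],(390,300),interpolation=2),0,150,0,0,cv2.BORDER_CONSTANT)]))
E
```

```text
plateTL [0.7568 0.2259 0.04  ] 1.3220843
TR [ 0.7578 -0.2102  0.04  ] 1.3630842
BR [ 0.453  -0.2106  0.04  ] 1.3351438
BL [0.4458 0.2242 0.04  ] 1.241069
small [0.6958 0.0095 0.04  ] 1.3180902
large [ 0.5643 -0.1398  0.04  ] 1.2983253
pan [0.5663 0.1474 0.1   ] 1.2989722
handle end [0.4447 0.2013 0.09  ] 1.2431078
beaker [ 0.5633 -0.1374  0.102 ] 1.2980287
treadle [ 0.4472 -0.3863  0.03  ] 1.2875327
bottle [0.6702 0.1122 0.125 ] 1.2312676
jar [ 0.6761 -0.0891  0.1   ] 1.2567554
[-38.7446 -52.5407 -18.0794] 75.6349756092838
```

View pics/crop0.png

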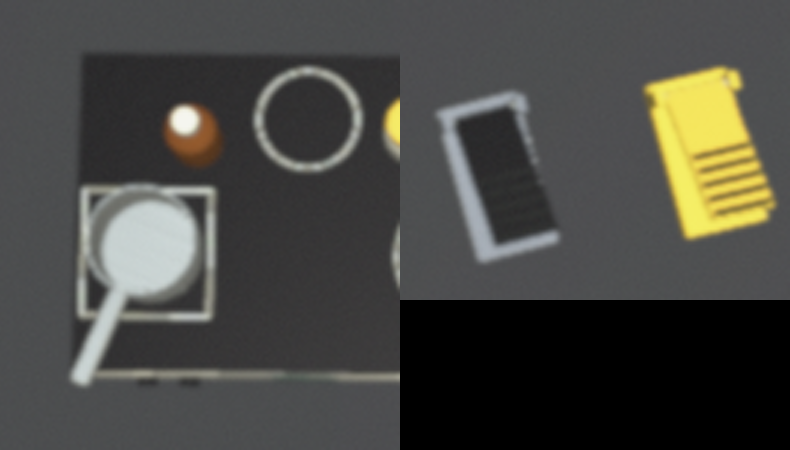

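The crop confirms the steel pan on the square with the handle pointing at (75,378), and the black board on its grey base as the treadle, with the yellow one a decoy. I'll move above the plate for a finer look.

Request:
jog_arm:
  series:
    - [0, 0, -4.5, 0]
    - [-1.5, -1.5, -4.5, 0]
    - [-3.5, -3.5, 0, 0]
    - [-3.5, -3.5, 0, 0]
    - [-3.5, -3.5, 0, 0]
    - [-3.5, -3.5, 0, 0]
    - [-3.5, -3.5, 0, 0]
    - [-3.5, -3.5, 0, 0]
    - [-3.5, -3.5, 0, 0]
    - [-3.5, -3.5, 0, 0]
    - [-3.5, -3.5, 0, 0]
    - [-3.5, -3.5, 0, 0]
    - [-3.5, -3.5, 0, 0]
    - [-3.5, -3.5, 0, 0]
    - [-3.5, -3.5, 0, 0]
    - [-3.0, -3.0, 0, -7]
    - [0, 0, 0, -7.4]
    - [0, 0, 0, 0]

```text
time_s: 2.35
tcp_pos: [0.5151, -0.0035, 0.3285]
ee_rot: [-0.001, 0.001, 1.0, 0.0]
contact_force: [-1.7, 0.7, 0.2]
gripper_width: 0.998
grasp_force: 0.0
```

```bash
cat > look.py <<'E'
from h import *
import sys,pickle
n=sys.argv[1]; s=get_state(); ci=optics.camera_info("wrist"); p,d=optics.capture("wrist")
print(s["time_s"],s["tcp_pos"],yaw(),s["qpos"])
pickle.dump((ci,p,d),open(n+".pkl","wb")); cv2.imwrite(f"pics/{n}.png",p[:,:,::-1])
E
python3 look.py w1
```

```text
2.35 [ 0.5151346  -0.00352307  0.32854719] 89.88515055199011 [-9.14422085e-02  2.14372968e-02  1.78467012e+00  1.03268042e-04
  1.33704067e+00 -1.66007861e+00]
```

View pics/w1.png

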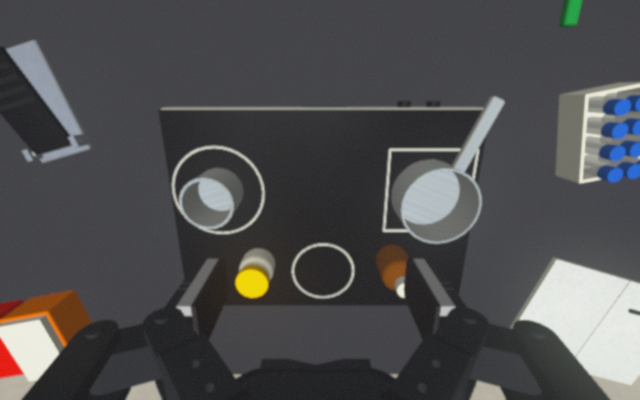

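The wrist view is upside down, with the robot side at the top:
- **Beaker:** rim at (207,203), in the large ring at (219,190).
- **Small ring:** (323,271).
- **Pan:** rim at (437,200), handle end at (497,102).
- **Jar and bottle:** jar lid at (252,284), bottle cap at (402,288).
- **Treadle:** upper left, around (45,100).

Next I'll fit circles to the edge points cast onto the right planes.

```bash
cat > fit.py <<'E'
from h import *
import pickle
from scipy.optimize import least_squares
def load(n): return pickle.load(open(n+".pkl","rb"))
def edges(p,lo=30,hi=80): return cv2.Canny(cv2.cvtColor(p,cv2.COLOR_RGB2GRAY),lo,hi)
def circ(ci,E,box,z,r,tol=.0025):
    x0,y0,x1,y1=box; v,u=np.nonzero(E[y0:y1,x0:x1]); P=ray(ci,np.c_[u+x0,v+y0],z)[:,:2]
    rng=np.random.default_rng(0); best=(0,None)
    for _ in range(3000):
        a,b=P[rng.choice(len(P),2,replace=False)]; m=(a+b)/2; h=b-a; L=np.linalg.norm(h)
        if L<.4*r or L>2*r: continue
        for s in(1,-1):
            c=m+s*np.array([-h[1],h[0]])/L*np.sqrt(r*r-L*L/4)
            k=(abs(np.linalg.norm(P-c,axis=1)-r)<tol).sum()
            if k>best[0]: best=(k,c)
    c=best[1]; I=P[abs(np.linalg.norm(P-c,axis=1)-r)<tol]
    q=least_squares(lambda q:np.linalg.norm(I-q[:2],axis=1)-q[2],[*c,r],loss="soft_l1",f_scale=.001).x
    return q,len(I)
E
python3 - <<'E'
from fit import *
np.set_printoptions(precision=4,suppress=True)
ci,p,d=load("w1");E=edges(p)
for n,b,z,r in [("large in",(165,140,275,240),.04,.062),("small in",(285,240,360,303),.04,.045),("beaker rim",(165,140,275,240),.102,.033),("pan rim",(380,140,490,250),.1,.05),("jar",(230,262,275,302),.1,.025)]:
    print(n,*circ(ci,E,b,z,r))
g=cv2.cvtColor(p,cv2.COLOR_RGB2GRAY); 
# handle centre line: bright pixels per row between wall and end
pts=[]
for v in range(104,158,4):
    u=np.nonzero(g[v,455:515]>110)[0]; 
    if len(u): pts.append((455+u.mean(),v,len(u)))
pts=np.array(pts);print(pts[:, :3]); H=ray(ci,pts[:,:2],.094); print(H[:,:2])
l=cv2.fitLine(H[:,:2].astype(np.float32),cv2.DIST_HUBER,0,.01,.01).ravel();print("handle dir,pt",l)
# plate edge corners
print(ray(ci,[(162,108),(482,108),(187,304),(466,304)],.04))
print("bottle",ray(ci,[(403,290)],.125),"tread corners",ray(ci,[(25,160),(88,146)],.022))
E
```

```text
large in [ 0.5608 -0.1392  0.0624] 323
small in [0.693  0.0084 0.0439] 194
beaker rim [ 0.559  -0.137   0.0335] 212
pan rim [0.5653 0.1535 0.0499] 306
jar [ 0.6709 -0.0877  0.0256] 101
[[495.     104.      17.    ]
 [477.8696 108.      46.    ]
 [491.     112.      17.    ]
 [489.     116.      17.    ]
 [486.5    120.      16.    ]
 [484.     124.      17.    ]
 [482.     128.      17.    ]
 [479.5    132.      16.    ]
 [477.5    136.      16.    ]
 [474.5    140.      16.    ]
 [472.5    144.      16.    ]
 [466.9545 148.      22.    ]
 [469.5    152.      20.    ]
 [468.     156.      21.    ]]
[[0.4433 0.2015]
 [0.4476 0.1828]
 [0.452  0.1985]
 [0.4565 0.197 ]
 [0.4609 0.1949]
 [0.4654 0.1927]
 [0.4699 0.1912]
 [0.4745 0.189 ]
 [0.4791 0.1875]
 [0.4838 0.1847]
 [0.4884 0.1831]
 [0.4931 0.1773]
 [0.4979 0.181 ]
 [0.5027 0.18  ]]
handle dir,pt [ 0.9276 -0.3736  0.4739  0.1893]
[[ 0.4488 -0.2024  0.04  ]
 [ 0.4499  0.2153  0.04  ]
 [ 0.7533 -0.2105  0.04  ]
 [ 0.7544  0.2404  0.04  ]]
bottle [[0.6681 0.1085 0.125 ]] tread corners [[ 0.5207 -0.4189  0.022 ]
 [ 0.5008 -0.3238  0.022 ]]
```

Request:
jog_arm:
  series:
    - [-1, -3.4, 4, 0]
    - [-1.2, -3.4, 5, 0]
    - [-1.2, -3.4, 5, 0]
    - [-1, -3.1, 5, 0]
    - [0, 0, 0, 0]
    - [0, 0, 0, 0]
  gripper: 8.54

```text
time_s: 3.15
tcp_pos: [0.5599, -0.1352, 0.14]
ee_rot: [0.0, -0.0, 1.0, 0.0]
contact_force: [0.6, 0.3, 0.8]
gripper_width: 1.003
grasp_force: 0.0
```

```bash
python3 look.py w2
python3 - <<'E'
from fit import *
ci,p,d=load("w2");E=edges(p)
s=get_state()
for P in ([.559,-.137,.102],[.561,-.139,.04]): print(proj(ci,P))
E
```

```text
3.15 [ 0.55985163 -0.13522146  0.14000238] 90.05007131826689 [-3.12838206e-01  3.28408954e-01  1.82739187e+00  5.50017363e-04
  9.85279707e-01 -1.88405757e+00]
[[310.42655229 236.70723055]]
[[309.1238401  205.03432092]]
```

View pics/w2.png

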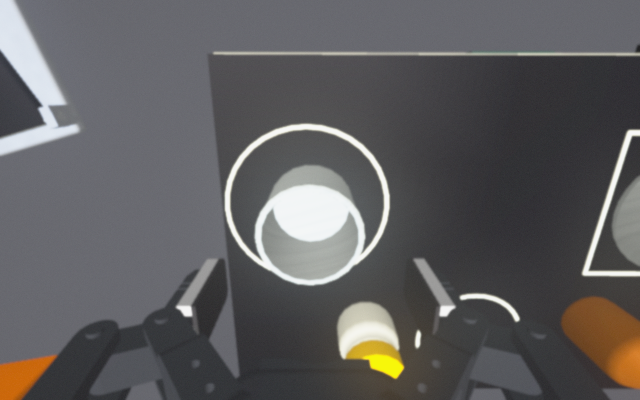

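The beaker rim shows at (310,235), matching the predicted (310,237). I'll descend and grip gently.

Request:
jog_arm:
  series:
    - [0.1, -0.2, 2, 0]
    - [0, 0, 2, 0]
    - [0, 0, 2, 0]
    - [0, 0, 1.6, 0]
    - [0, 0, 0, 0]

```text
time_s: 3.82
tcp_pos: [0.5575, -0.1373, 0.0622]
ee_rot: [-0.001, -0.0, 1.0, 0.0]
contact_force: [-0.5, -0.2, -1.2]
gripper_width: 0.996
grasp_force: 0.0
```

Request:
jog_arm:
  series:
    - [0, 0, 0, 0]
    - [0, 0, 0, 0]
    - [0, 0, 0, 0]
    - [0, 0, 0, 0]
    - [0, 0, 0, 0]
    - [0, 0, 0, 0]
  gripper: 5.5
  newtons: 20

```text
time_s: 4.58
tcp_pos: [0.5594, -0.1383, 0.0641]
ee_rot: [0.001, -0.0, 1.0, -0.0]
contact_force: [0.2, -0.6, 5.6]
gripper_width: 0.755
grasp_force: 23.4
```

Request:
jog_arm:
  series:
    - [0, 0.4, 0, 0]
    - [0, 0.9, 0, 0]
    - [0, 1, 0, 0]
    - [0, 1, 0, 0]
    - [0, 1, 0, 0]
    - [0, 1, 0, 0]
    - [0, 1, 0, 0]
    - [0, 1, 0, 0]
    - [0, 1, 0, 0]
    - [0, 1, 0, 0]
    - [0, 1, 0, 0]
    - [0, 1, 0, 0]
    - [0, 1, 0, 0]
    - [0, 1, 0, 0]
    - [0, 0.9, 0, 0]
    - [0, 0.4, 0, 0]
    - [0, 0, 0, 0]

```text
time_s: 6.7
tcp_pos: [0.5592, 0.0078, 0.0641]
ee_rot: [0.001, -0.001, 1.0, -0.001]
contact_force: [-0.4, -1.8, 6.2]
gripper_width: 0.752
grasp_force: 23.3
```

Request:
jog_arm:
  series:
    - [-0.4, 0, 0, 0]
    - [-0.9, 0, 0, 0]
    - [-1, 0, 0, 0]
    - [-1, 0, 0, 0]
    - [-1, 0, 0, 0]
    - [-1, 0, 0, 0]
    - [-1, 0, 0, 0]
    - [-1, 0, 0, 0]
    - [-1, 0, 0, 0]
    - [-1, 0, 0, 0]
    - [-1, 0, 0, 0]
    - [-1, 0, 0, 0]
    - [-1, 0, 0, 0]
    - [-0.8, 0, 0, 0]
    - [-0.3, 0, 0, 0]
    - [0, 0, 0, 0]
    - [0, 0, 0, 0]

```text
time_s: 8.82
tcp_pos: [0.6905, 0.0088, 0.0642]
ee_rot: [-0.002, -0.0, 1.0, 0.0]
contact_force: [-6.0, -0.0, 10.4]
gripper_width: 0.755
grasp_force: 21.8
```

```bash
python3 look.py w3
```

```text
8.825 [0.69048066 0.00876296 0.06420643] 90.03500026495809 [-5.04860999e-02  6.22189957e-01  1.56079059e+00  3.80581331e-04
  9.63444297e-01 -1.62208913e+00]
```

View pics/w3.png

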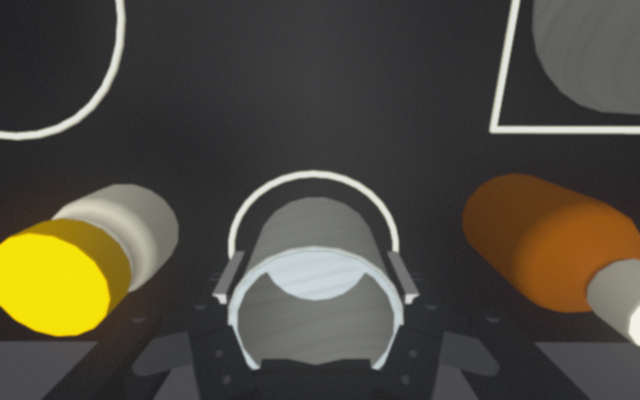

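The beaker, rim near (315,300), is in the small ring, whose top edge shows at (315,173); the bottle and jar are undisturbed. I'll measure before releasing.

Run:
```python
from fit import *
ci,p,d=load("w3");E=edges(p)
print(circ(ci,E,(200,160,430,370),.102,.033)); print(circ(ci,E,(215,160,410,260),.04,.045))
```

```text
(array([0.68979398, 0.00845872, 0.03211224]), 745)
(array([0.69405049, 0.00744334, 0.04594346]), 441)
```

Request:
jog_arm:
  series:
    - [-0.2, 0, 0, 0]
    - [-0.15, 0, 0, 0]
    - [0, 0, 0, 0]

```text
time_s: 9.25
tcp_pos: [0.6935, 0.0088, 0.0642]
ee_rot: [-0.003, -0.0, 1.0, 0.0]
contact_force: [-6.6, -0.1, 11.2]
gripper_width: 0.751
grasp_force: 21.8
```

Request:
jog_arm:
  series:
    - [0, 0, 0, 0]
    - [0, 0, 0, 0]
    - [0, 0, 0, 0]
    - [0, 0, 0, 0]
    - [0, 0, -1, 0]
    - [0, 0, -2, 0]
    - [0, 0, -3, 0]
    - [0, 0, -4, 0]
    - [3, 0, -4, 0]
    - [5, 0, -4, 0]
    - [4, 2, 0, 0]
    - [4, 3, 0, 0]
    - [0, 0, 0, 0]
    - [0, 0, 0, 0]
  gripper: 7.6

```text
time_s: 11.0
tcp_pos: [0.5381, 0.058, 0.2442]
ee_rot: [0.002, -0.001, 1.0, -0.0]
contact_force: [1.0, -0.3, -0.2]
gripper_width: 0.888
grasp_force: 0.0
```

```bash
python3 look.py w4
python3 - <<'E'
from fit import *
ci,p,d=load("w4");E=edges(p)
u=lambda P,m:[int(x) for x in (*(proj(ci,P)[0]-m),*(proj(ci,P)[0]+m))]
def box(P,m):
    b=u(P,m); return (max(b[0],0),max(b[1],0),min(b[2],640),min(b[3],400))
print("beaker",circ(ci,E,box([.693,.008,.08],80),.102,.033)); print("small",circ(ci,E,box([.693,.008,.04],75),.04,.045))
print("pan",box([.5653,.1535,.09],110),circ(ci,E,box([.5653,.1535,.09],110),.1,.05)); print("grip px",proj(ci,[.4746,.1905,.094]))
print(proj(ci,[.561,-.139,.04]))
E
```

```text
11.0 [0.53814632 0.05799931 0.24420097] 90.02966745935221 [ 2.71215537e-02  1.40196186e-01  1.82918688e+00 -4.06168456e-04
  1.16841735e+00 -1.54459436e+00]
beaker (array([0.69228532, 0.01091028, 0.03337995]), 243)
small (array([0.69406612, 0.00971373, 0.04526131]), 205)
pan (300, 100, 520, 320) (array([0.56488054, 0.15372582, 0.04958689]), 421)
grip px [[464.18593021 116.44984927]]
[[141.33499063 191.06548596]]
```

View pics/w4.png

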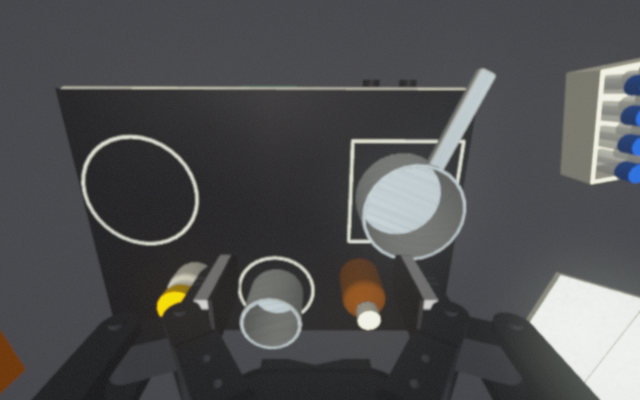

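The beaker is about 2 mm off the ring's centre, well inside. The pan's grip point projects to (464,116), on the handle. Next I'll go to the handle.

Request:
jog_arm:
  series:
    - [1.6, 3.3, 0, 0]
    - [1.6, 3.3, 0, 0]
    - [1.6, 3.3, 2, 0]
    - [1.55, 3.35, 2, 0]
    - [0, 0, 2, 8]
    - [0, 0, 2, 8]
    - [0, 0, 2, 6.2]
    - [0, 0, 0, 0]
    - [0, 0, 0, 0]
  gripper: 5

```text
time_s: 12.18
tcp_pos: [0.4748, 0.1904, 0.143]
ee_rot: [0.001, 0.192, 0.981, 0.0]
contact_force: [-0.0, 0.9, 1.4]
gripper_width: 0.585
grasp_force: 0.0
```

```bash
python3 look.py w5
python3 - <<'E'
from fit import *
ci,p,d=load("w5")
q=np.array([-.926,.378]);c=np.array([.565,.1537])
for r in (70,98,135): print(r,proj(ci,[*(c+q*r/1000),.094]))
g=cv2.cvtColor(p,cv2.COLOR_RGB2GRAY)
print(tool(np.r_[c+q*.098,.077]-get_state()["tcp_pos"]))
for r in (70,85,98,110,125):
    u,v=proj(ci,[*(c+q*r/1000),.094])[0]
    v=int(round(v)); 
    if 0<=v<400:
        row=np.nonzero(g[v,max(0,int(u)-80):int(u)+80]>120)[0]+max(0,int(u)-80); print(r,v,round(u,1),row.mean() if len(row) else None,len(row))
E
```

```text
12.175 [0.47484315 0.19043817 0.14302568] 67.86878555043918 [ 2.96319556e-01  2.09582707e-01  1.97564932e+00 -6.65204235e-05
  9.55020079e-01 -8.88336459e-01]
70 [[314.29555431 268.12613246]]
98 [[314.29045229 229.89827148]]
135 [[314.28296131 173.77078019]]
[ 0.08129537 -0.01627595  6.63555536]
70 268 314.3 314.67123287671234 73
85 248 314.3 316.9795918367347 49
98 230 314.3 331.8 50
110 212 314.3 321.57142857142856 28
125 190 314.3 288.12068965517244 58
```

View pics/w5.png

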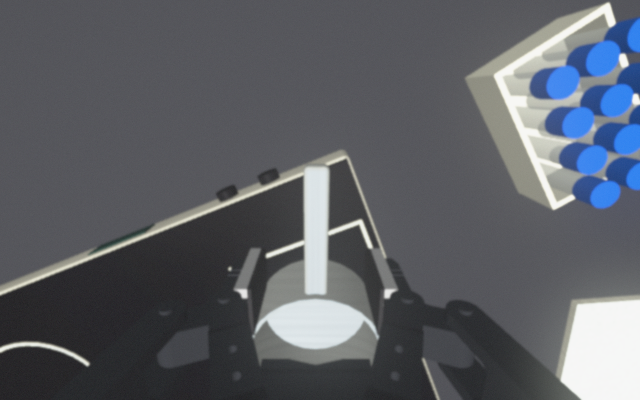

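The handle runs straight down the picture at column 316 and is centred between the fingers. Next: descend and grip.

Request:
jog_arm:
  series:
    - [0, 0.1, 2.2, 0]
    - [0, 0, 2.2, 0]
    - [0, 0, 2.2, 0]
    - [0, 0, 0, 0]

```text
time_s: 12.72
tcp_pos: [0.4732, 0.1911, 0.0757]
ee_rot: [-0.001, 0.192, 0.981, -0.001]
contact_force: [-0.3, -0.9, -0.1]
gripper_width: 0.583
grasp_force: 0.0
```

Request:
jog_arm:
  series:
    - [0, 0, 0, 0]
    - [0, 0, 0, 0]
    - [0, 0, 0, 0]
    - [0, 0, 0, 0]
    - [0, 0, 0, 0]
    - [0, 0, 0, 0]
  gripper: 0.8
  newtons: 30

```text
time_s: 13.48
tcp_pos: [0.4749, 0.1916, 0.0776]
ee_rot: [0.001, 0.192, 0.981, 0.0]
contact_force: [-1.1, -1.9, 6.4]
gripper_width: 0.181
grasp_force: 32.1
```

```bash
python3 -c "
from h import *
print(tool(np.array([-.003,-.294,0])),tool(np.array([0,-.01,0])))"
```

```text
[-1.08152919e+01 -2.73400673e+01 -1.35508158e-02] [-3.77316893e-01 -9.26084104e-01 -4.40261229e-04]
```

Request:
jog_arm:
  series:
    - [0, 0, -0.05, 0]
    - [0, 0, 0, 0]
    - [0, 0, 0, 0]

```text
time_s: 13.85
tcp_pos: [0.4748, 0.1916, 0.0775]
ee_rot: [0.001, 0.192, 0.981, 0.0]
contact_force: [0.6, -1.2, 4.7]
gripper_width: 0.181
grasp_force: 32.0
```

Request:
jog_arm:
  series:
    - [0, 0, -0.1, 0]
    - [0, 0, 0, 0]
    - [0, 0, 0, 0]

```text
time_s: 14.22
tcp_pos: [0.4745, 0.1914, 0.0779]
ee_rot: [0.001, 0.192, 0.981, 0.0]
contact_force: [2.3, -1.6, 0.9]
gripper_width: 0.177
grasp_force: 31.4
```

Request:
jog_arm:
  series:
    - [-0.14, -0.34, 0, 0]
    - [-0.3, -0.75, 0, 0]
    - [-0.37, -0.94, 0, 0]
    - [-0.37, -0.94, 0, 0]
    - [-0.37, -0.94, 0, 0]
    - [-0.37, -0.94, 0, 0]
    - [-0.37, -0.94, 0, 0]
    - [-0.37, -0.94, 0, 0]
    - [-0.37, -0.94, 0, 0]
    - [-0.37, -0.94, 0, 0]
    - [-0.37, -0.94, 0, 0]
    - [-0.37, -0.94, 0, 0]
    - [-0.37, -0.94, 0, 0]
    - [-0.3, -0.75, 0, 0]
    - [-0.14, -0.34, 0, 0]
    - [0, 0, 0, 0]

```text
time_s: 16.23
tcp_pos: [0.4723, 0.056, 0.0778]
ee_rot: [-0.0, 0.192, 0.981, -0.0]
contact_force: [0.5, 1.7, 5.1]
gripper_width: 0.18
grasp_force: 31.9
```

Request:
jog_arm:
  series:
    - [0, 0, -0.08, 0]
    - [-0.14, -0.34, 0, 0]
    - [-0.3, -0.75, 0, 0]
    - [-0.37, -0.94, 0, 0]
    - [-0.37, -0.94, 0, 0]
    - [-0.37, -0.94, 0, 0]
    - [-0.37, -0.94, 0, 0]
    - [-0.37, -0.94, 0, 0]
    - [-0.37, -0.94, 0, 0]
    - [-0.37, -0.94, 0, 0]
    - [-0.37, -0.94, 0, 0]
    - [-0.37, -0.94, 0, 0]
    - [-0.37, -0.94, 0, 0]
    - [-0.37, -0.94, 0, 0]
    - [-0.37, -0.94, 0, 0]
    - [-0.3, -0.75, 0, 0]
    - [-0.3, -0.75, 0, 0]
    - [-0.14, -0.34, 0, 0]
    - [-0.1, -0.2, 0, 0]
    - [0, 0, 0, 0]

```text
time_s: 18.73
tcp_pos: [0.4711, -0.0984, 0.0786]
ee_rot: [0.0, 0.192, 0.981, -0.0]
contact_force: [0.6, 0.3, -1.6]
gripper_width: 0.177
grasp_force: 31.0
```

```bash
python3 look.py w6
python3 - <<'E'
from h import *
for n in ("top",):
    p,d=optics.capture(n); cv2.imwrite("pics/top6.png",p[:,:,::-1])
from fit import *
ci,p,d=load("w6");E=edges(p)
print(proj(ci,[.562,-.14,.1])); print(circ(ci,E,(120,200,520,400),.1,.05)); print(circ(ci,E,(60,150,560,400),.04,.062))
E
```

```text
18.725 [ 0.47108708 -0.09837263  0.07858744] 67.82515517551565 [-2.96269558e-01  2.63731610e-01  2.07412791e+00 -2.28331733e-04
  8.03630525e-01 -1.47978977e+00]
[[306.04835062 458.94668632]]
(array([ 0.4752021 , -0.11317892,  0.05001095]), 394)
(array([ 0.49872407, -0.1568493 ,  0.06163512]), 320)
```

View pics/w6.png

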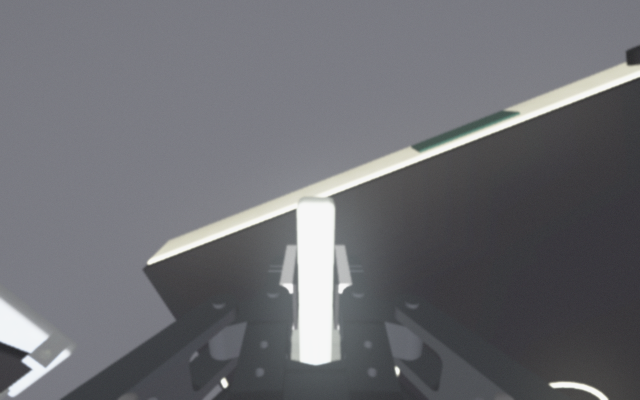

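The pan itself is out of this view, but the handle is still held at column 316 at the same angle. I'll make the last 4 mm, release, rise and check.

Request:
jog_arm:
  series:
    - [-0.1, -0.2, 0.05, 0]
    - [-0.06, -0.18, 0, 0]
    - [0, 0, 0, 0]

```text
time_s: 19.2
tcp_pos: [0.4713, -0.1025, 0.0782]
ee_rot: [0.0, 0.192, 0.981, -0.0]
contact_force: [0.5, 2.5, -1.6]
gripper_width: 0.179
grasp_force: 31.1
```

Request:
jog_arm:
  series:
    - [0, 0, 0, 0]
    - [0, 0, 0, 0]
    - [0, 0, 0, 0]
    - [0, 0, 0, 0]
    - [0, 0, -2, 0]
    - [0, 0, -4, 0]
    - [0, 0, -4, 0]
    - [0, 0, -5, 0]
    - [0, 0, -5, 0]
    - [0, 0, 0, 0]
    - [0, 0, 0, 0]
  gripper: 5

```text
time_s: 20.58
tcp_pos: [0.4706, -0.1023, 0.2776]
ee_rot: [-0.0, 0.192, 0.981, -0.0]
contact_force: [0.5, -0.6, -0.5]
gripper_width: 0.588
grasp_force: 0.0
```

```bash
python3 look.py w7
python3 - <<'E'
from fit import *
ci,p,d=load("w7");E=edges(p)
def box(P,m):
    c=proj(ci,P)[0]; print(c); return (max(int(c[0]-m),0),max(int(c[1]-m),0),min(int(c[0]+m),640),min(int(c[1]+m),400))
print("pan",circ(ci,E,box([.562,-.14,.1],110),.1,.05)); print("large",circ(ci,E,box([.562,-.14,.04],110),.04,.062))
E
```

```text
20.575 [ 0.47062106 -0.10225023  0.27761058] 67.8311126365113 [-3.04333969e-01 -9.60879341e-03  1.91892152e+00 -8.98512515e-05
  1.23293248e+00 -1.48815531e+00]
[314.43577503 263.19145378]
pan (array([ 0.56190996, -0.1382658 ,  0.04995098]), 362)
[314.59702481 239.67283906]
large (array([ 0.59199671, -0.15573157,  0.06215546]), 216)
```

View pics/w7.png

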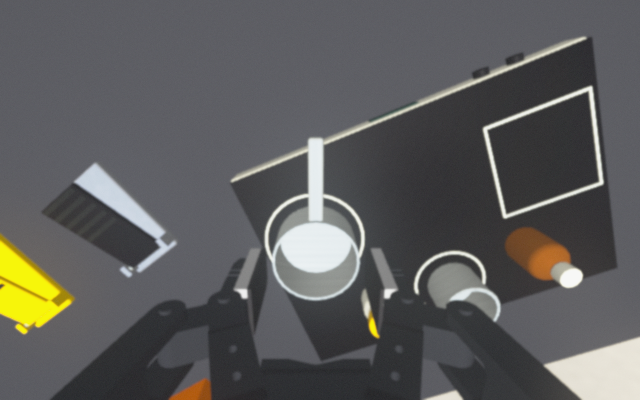

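The pan stands in the large ring near (315,250), the beaker in the small ring at (455,290), and bottle and jar are in place. The treadle is at about (110,215) with its hinge knobs at the right (150,260); the yellow decoy is further left. Next, check the ring arc numerically and locate the treadle pad from the depth images.

```bash
cat > tr.py <<'E'
from fit import *
import pickle
np.set_printoptions(precision=4,suppress=True)
ci,p,d=load("w7");E=edges(p)
v,u=np.nonzero(E); P=ray(ci,np.c_[u,v],.04)[:,:2]
k=(v<262)&(u>255)&(u<375); P=P[k]; 
r0=np.linalg.norm(P-[.562,-.140],axis=1); I=P[abs(r0-.062)<.006]
q=least_squares(lambda q:np.linalg.norm(I-q[:2],axis=1)-q[2],[.562,-.14,.062],loss="soft_l1",f_scale=.001).x; print("ring",q,len(I))
def cloud(ci,d):
    f=200/np.tan(np.radians(ci["fov_y"])/2);v,u=np.nonzero(d>0);z=d[v,u]
    c=np.c_[(u-ci["cx"])/f*z,-(v-ci["cy"])/f*z,-z];T=ci["camera_from_world"];return (c-T[:3,3])@T[:3,:3],u,v
for n,(ci,p,d) in {"w7":load("w7"),"top":(optics.camera_info("top"),*[np.load("top0.npz")[k] for k in "pd"])}.items():
    X,u,v=cloud(ci,d)
    k=(X[:,0]>.33)&(X[:,0]<.56)&(X[:,1]>-.47)&(X[:,1]<-.29)
    X=X[k]; print(n,"bench z",np.median(X[X[:,2]<.008,2]))
    B=X[X[:,2]>.007]; print("all",cv2.minAreaRect(B[:,:2].astype(np.float32)),len(B))
    g=p[v[k],u[k]].mean(1); D=X[(X[:,2]>.02)&(g<(60 if n=="w7" else 60))]; print("dark",len(D),cv2.minAreaRect(D[:,:2].astype(np.float32)))
    A=np.c_[D[:,:2],np.ones(len(D))]; print("plane",np.linalg.lstsq(A,D[:,2],rcond=None)[0],D.min(0),D.max(0))
E
python3 tr.py
```

```text
ring [ 0.5615 -0.1404  0.0632] 428
w7 bench z -0.0009386459183806117
all ((0.445305734872818, -0.3881598711013794), (0.15021950006484985, 0.08213590085506439), 15.282456398010254) 7110
dark 2294 ((0.4438857138156891, -0.38642892241477966), (0.12067651003599167, 0.05819975957274437), 15.742019653320312)
plane [-0.2533 -0.082   0.1221] [ 0.3784 -0.4284  0.0234] [ 0.5084 -0.3467  0.0582]
top bench z -0.00041825454164397594
all ((0.4212339520454407, -0.3669471740722656), (0.19248689711093903, 0.13096831738948822), 14.338150024414062) 1454
dark 795 ((0.448217511177063, -0.38836953043937683), (0.11747953295707703, 0.05580775439739227), 15.448173522949219)
plane [-0.2706 -0.0615  0.1394] [ 0.3871 -0.4294  0.0213] [ 0.5102 -0.3496  0.0638]
```

The ring arc fits at (.5615, -.1404) and the pan at (.5619, -.1383), about 2 mm off centre. The treadle pad is near (.411, -.396) with its top at 0.051, as described.

Request:
jog_arm:
  series:
    - [-0.8, -4.2, 0, 0]
    - [-0.8, -4.2, 0, 0]
    - [-0.8, -4.2, 0, 0]
    - [-0.8, -4.2, 0, 0]
    - [-0.8, -4.2, 0, 0]
    - [-0.75, -4.2, 3, 0]
    - [-0.75, -4.3, 5, 0]
    - [0, 0, 5, 0]
    - [0, 0, 5, 0]
    - [0, 0, 0, 0]
    - [0, 0, 0, 0]
  gripper: 0

```text
time_s: 22.0
tcp_pos: [0.4115, -0.394, 0.1013]
ee_rot: [-0.0, 0.192, 0.981, 0.0]
contact_force: [0.3, 0.4, 0.9]
gripper_width: 0.001
grasp_force: 0.0
```

Request:
jog_arm:
  series:
    - [0, 0, 2, 0]
    - [0, 0, 1.5, 0]
    - [0, 0, 1, 0]
    - [0, 0, 0.7, 0]
    - [0, 0, 0.6, 0]
    - [0, 0, 0.4, 0]
    - [0, 0, 0.2, 0]

```text
time_s: 22.88
tcp_pos: [0.411, -0.3949, 0.0378]
ee_rot: [-0.0, 0.192, 0.981, -0.001]
contact_force: [-4.5, -1.1, 6.8]
gripper_width: -0.002
grasp_force: 3.0
```

Request:
jog_arm:
  series:
    - [0, 0, 0.2, 0]
    - [0, 0, 0.2, 0]
    - [0, 0, 0.1, 0]
    - [0, 0, 0, 0]

```text
time_s: 23.38
tcp_pos: [0.411, -0.395, 0.0355]
ee_rot: [-0.001, 0.192, 0.981, -0.001]
contact_force: [-8.0, 3.5, 21.6]
gripper_width: 0.001
grasp_force: 10.6
```

On the stop: 21 N, with the tip no longer sinking. Hold, then release.

Request:
jog_arm:
  series:
    - [0, 0, 0, 0]
    - [0, 0, 0, 0]
    - [0, 0, 0, 0]
    - [0, 0, -0.7, 0]
    - [0, 0, -1, 0]
    - [0, 0, -1.5, 0]
    - [0, 0, -4, 0]
    - [0, 0, -5, 0]
    - [0, 0, -5, 0]
    - [0, 0, -5, 0]
    - [0, 0, 0, 0]
    - [0, 0, 0, 0]

```text
time_s: 24.88
tcp_pos: [0.4107, -0.3932, 0.2535]
ee_rot: [-0.001, 0.192, 0.981, 0.0]
contact_force: [-0.4, 0.1, -1.2]
gripper_width: 0.002
grasp_force: 0.0
```

Run:
```python
from fit import *
exec(open("tr.py").read().split("def cloud")[1].join(["def cloud",""]).split("for n,")[0])
ci=optics.camera_info("top");p,d=optics.capture("top");p0=np.load("top0.npz")["p"]
E=edges(p)
print("pan",circ(ci,E,(310,135,375,195),.1,.05)); print("beaker",circ(ci,E,(265,95,312,140),.102,.033))
for n,b in (("bottle",(240,112,260,134)),("jar",(315,112,333,134))):
    print(n,abs(p[b[1]:b[3],b[0]:b[2]].astype(int)-p0[b[1]:b[3],b[0]:b[2]]).mean())
import subprocess
ci=optics.camera_info("wrist");p,d=optics.capture("wrist")
X,u,v=cloud(ci,d); k=(np.hypot(X[:,0]-.411,X[:,1]+.396)<.008)&(X[:,2]<.1); print("pad z",np.median(X[k,2]),k.sum(),get_state()["time_s"],get_state()["contact_force"])
```

```text
pan (array([ 0.56207135, -0.13829246,  0.04950622]), 108)
beaker (array([0.6974959 , 0.01324243, 0.03388726]), 58)
bottle 2.2
jar 2.6683501683501682
pad z 0.05082715290417515 150 24.975 [-0.60599294  0.17553554 -0.89564077]
```

```bash
python3 -c "
from station import close_job
print(close_job())"
```

```text
the job is handed in; nothing more can be done
None
```

The job is handed in at about 25 s of the 67 s allowed: the beaker measured about 2 mm off the small ring's centre and the pan about 2 mm off the large ring's, both well inside; the treadle was pressed to its stop, held about half a second and rose again; bottle and jar did not move.

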